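Dock a sample carrier and press it onto its sprung contacts for fastening

ROBOT

A 6-joint arm with a two-finger parallel gripper is mounted at the origin on a cart in front of the work surface, level with it; the furniture and walls round the work are solid. World frame = base frame: x ahead of the robot, y to its left, z up, the work surface at z = 0. Lengths are in m, angles in rad, forces in N, time in s.
With the tool pointing down it reaches from about 0.375 to 0.9 m from the base axis. Payload 3.1 kg.
Tool frame: the origin (TCP) lies between the finger pads; the fingertips stand 8 mm ahead of it and the grasp point (between the pads) lies 11 mm behind it; z points along the fingers, y is the line along which they close (so a half turn about z gives the same grasp; the last joint's range is limited). The gripper opens to 85 mm and grips with 20 to 120 N. Pads are 22 mm wide; open, the fingers measure 114 mm over their backs; the gripper's body (76 mm by 85 mm) begins 54 mm behind the grasp point. The pads swing forward as they close: fully open they stand 13 mm farther back than shut.
Start: joints at [-1.48, 0.527, 1.433, -0, 1.181, -0.178], TCP at [0.167, -0.602, 0.239] pointing down, gripper open.
Joint ranges: [-3.08, 3.08], [-0.75, 2.2], [0.22, 2.44], [-1.43, 4.57], [0, 2.65], [-2.85, 2.85]. Speed limits (rad/s): [2.79, 2.79, 3.14, 3.14, 3.14, 3.14].

INTERFACE

Orientations are given as a unit quaternion [x, y, z, w].
In Python, from station import readout, cams, sign_off gives the robot as it stands.
- The arm moves only by the tool send_rows, never from a script. Its argument "commands" is text: rows parted by semicolons, each of 5 numbers parted by spaces: the finger opening in mm, from 0 to 85.4, then the shift along the tool's x, y, z each as a share of 0.02 m, from -1 to 1, then the turn about the tool's z as a share of 4 degrees, from -1 to 1. In form: grip dx dy dz spin; .... A call has 1 to 20 rows; each row shifts and turns the commanded pose from where the row before left it, along the tool's axes as they then stand; what a row does not reach is not made up. A row lasts 1/12 s, in which the tool goes at most 41.7 mm and 7.16 degrees, less where a joint would pass 70% of its speed; a pose out of reach is approached as far as the arm can. A call with a number of a shift or a turn outside -1 to 1 is refused whole. A call with a gripper value outside its range is refused whole. The fingers move at their own pace and stop on an object; "grip_force" is the grip in N (left out, the last holds). Time passes only in rows, so rows that do not move let the fingers close. It gives the time, the measured TCP pose, the force, the opening and the grip force at its end, in the units of the state.
- readout.sense(): the state, without advancing time (a new reading comes with each control period).
- cams.snapshot(name): name is "scene" or "top" or "wrist"; returns a dict with "pixels" (400x640x3 uint8, red, green, blue), "intrinsics" (3x3 intrinsics, pixels), "eye" and "rotation" of the camera in the world. Camera axes: x right, y down, z forward; pixel columns grow to the right and rows downward; lengths in m; the calibration is good to about 2 mm. A picture is of the moment at which its call begins. There is no depth.
- sign_off(): hands the job in; it is judged then, once.
The state is a dict: "t": time; "q": joint angles; "qd": joint speeds; "tau": joint torques, N m; "tcp_pos": TCP position; "tool_rot": TCP orientation; "force": force on the tool from outside, world axes, zero at the start; "ft_torque": the same for the moment, N m; "finger_gap": opening from 0.0 (shut) to 1.0 (fully open); "gripper_force": force on a finger pad.
Only numpy, scipy, OpenCV 4.12 (cv2) and the standard library are available. Lean on these libraries where they do the work, as an engineer would, in place of code of your own. Each camera call takes 0.05 s, during which the arm holds its last target. There are 200 camera calls.

TASK

Get the sample carrier ready to be screwed down on the docking bench: first turn the round knob until the receiver's pointer stands on the long index line of the scale, and let go of the knob. Then lay the carrier flat in the channel between the guide rails, its white connector block towards the receiver, and push it gently against the receiver's sprung contact bar until the bar is about halfway in (about 8 N, never more than 20 N). Keep pressing it steadily like that, as a third hand for the colleague who will put in the screws: finish while still holding it there, and leave the other things where they lie.

Things in the scene. Friction and masses are not known exactly. Their poses are not given: they have to be found in the camera images.
- dock: Docking bench, fixed: aluminium base plate 120 x 340 mm, its top face 16 mm above the worktop. Origin: underside, centre. Its y axis runs along the bench from the knob end (-y) to the open channel (+y); z up. The knob's axis is at x = 0, y = -135 mm, on a housing 42 x 44 mm whose top is 46 mm above the worktop.
- channel (a point): Middle of the channel's floor (bench x = 0, y = +85 mm, 16 mm above the worktop; axes as the bench's). The channel runs from bench y = 0 to +165 mm between two steel guide rails: 65 mm wide between upright walls 6 mm high, above which the rails flare out to about 81 mm, 13 mm above the floor. Its +y end is open.
- knob (a joint): Angle of the round knob (rad): upright axis, grows clockwise seen from above, range 0 to 4.5. Rack and pinion: 1 rad clockwise moves receiver and pointer 8 mm towards the channel (bench +y). Friction (0.2 N m) keeps it where it is left, also under the press. At the start the pointer is 10 to 24 mm short of the index line, on its -y side.
- knob_grip (a point): On the knob's axis, in the middle of its grip height. The knob is a black fluted cylinder 38 mm in diameter and 24 mm high, from 50 to 74 mm above the worktop; this point is 64 mm above it.
- index_mark (a point): The long index line across the scale bar, at the pointer's end of it (a dark clip stands at its outer end); the other lines of the scale are short. Axes as the bench's. Fixed on the bench at x = -45, y = -41 mm, 26 mm above the worktop.
- pointer_tip (a point): Tip region of the flat pointer on the receiver, which moves along the scale bar; it is on the mark when its bench y equals that of index_mark.
- receiver: Receiver block 56 x 40 mm, its top 52 mm above the worktop, sliding along the bench's y axis, driven by the knob; carries pointer and contact bar. Origin: its centre in x and y, at the height of the base's top face (16 mm).
- contact_bar (a joint): How far the sprung contact bar is pushed back into the receiver (m): 0 free, 0.014 at its stop. It needs 2.4 N to start and 0.8 N per mm more: 8 N halfway (7 mm). It springs back when the push ends.
- bar_face (a point): Middle of the contact bar's front face (white ceramic, 44 mm wide, 14 mm high), facing the channel (+y), 34 mm above the worktop, 16 mm in front of the receiver block while free.
- carrier: Sample carrier, loose, 0.2 to 0.4 kg: steel plate 60 (x) x 90 (y) x 8 mm. Origin: underside, centre; z up. At its front (-y) end a white connector block 50 mm wide, top 26 mm above the underside, its face at y = -45 mm meets the contact bar. At the start it lies on the worktop left of the bench, front end roughly towards the bench; docked, its axes are the bench's.
- carrier_tab (a point): Middle of the top edge of the carrier's upright steel grip tab near its rear end: tab at carrier y = +25 mm, 40 mm wide (x), 12 mm thick (y), rising from the plate's top (8 mm) to 42 mm above the underside.
- bolt_tray: Steel tray with bolts, 95 x 138 x 21 mm, beyond the bench: leave alone. Origin: underside, centre.
- hex_key: Black hex key, 32 x 84 x 9 mm, beyond the bench: leave alone. Origin: underside, centre.
- kf_clamp: Aluminium pipe clamp with a wing nut, 57 x 88 x 17 mm, lying flat beyond the carrier: leave alone. Origin: underside, centre.
Things that resemble listed ones, but are neither listed nor needed, are in the scene too. Leave any green look-alike of the carrier alone.

How it is judged:
By the outcome, as a careful person would: the job done as asked, in the order asked, and still so for the second after the job is handed in, while the arm keeps its last pose, push and grip.
It also fails if it takes over 72 s, if anything falls off the work surface, if the arm or the gripper's body presses on something with over 40 N, if the wrist force passes 120 N, or if a joint passes its speed limit or range.

## Working session

There is one attempt and no reset: what is moved stays moved. The work goes in short steps, Python scripts to look and compute and a tool call to move; the robot and the scene stay as the last step left them, time stands still between calls to the robot, and variables do not carry over. Pictures are saved under pics/ and viewed, at most 10 in all, crops included, and the job is handed in when it is done.

Besides the shell and the picture viewer there is one more tool, called after "Emit:" as a command line: name --argument value ..., lists and objects as JSON in quotes. send_rows: Moves the arm, as the interface text tells. Its arguments: {"type":"object","properties":{"commands":{"type":"string"},"grip_force":{"type":"number"}},"required":["commands"]}

```bash
mkdir -p pics; ls; cat > h.py <<'E'
import numpy as np, cv2
from station import readout, cams
from scipy.spatial.transform import Rotation as R
def snap(n,f):
    s=cams.snapshot(n); cv2.imwrite(f'pics/{f}.png',s['pixels'][:,:,::-1]); 
    np.savez(f'pics/{f}.npz',K=s['intrinsics'],e=s['eye'],r=s['rotation']); return s
def ray(f,u,v,z):
    d=np.load(f'pics/{f}.npz'); w=d['r']@np.linalg.solve(d['K'],[u,v,1.]); return d['e']+w*(z-d['e'][2])/w[2]
def proj(f,p):
    d=np.load(f'pics/{f}.npz'); c=d['K']@(d['r'].T@(np.asarray(p)-d['e'])); return c[:2]/c[2]
E
python3 - <<'E'
from h import *
for n in ('top','scene'):
    s=snap(n,n+'0'); print(n,s['eye'],s['rotation'],s['intrinsics'])
s=readout.sense(); print(s); print(R.from_quat(s['tool_rot']).as_matrix().round(3))
E
```

```text
pics
top [0.37995315 0.24239318 1.16153414] [ 0.71359807 -0.69594017  0.0559556  -0.05756783] [[384.86449769   0.         323.0549234 ]
 [  0.         384.86449769 201.00113103]
 [  0.           0.           1.        ]]
scene [0.13122205 1.0846152  0.83494866] [-0.22009478  0.87467217 -0.4191039   0.10420559] [[388.17152692   0.         320.59329229]
 [  0.         388.17152692 198.66291472]
 [  0.           0.           1.        ]]
{'t': 0.1, 'q': array([-1.47949848e+00,  5.28374725e-01,  1.43380003e+00,  8.16241157e-06,
        1.18136660e+00, -1.78504426e-01]), 'qd': array([-0.0011751 ,  0.00054595, -0.0041149 ,  0.00012156,  0.0003147 ,
        0.00051863]), 'tau': array([-2.76262372e-04, -4.43304849e+01, -1.78586107e+01, -2.74782797e-04,
        3.88770743e-03,  1.87336849e-05]), 'tcp_pos': array([ 0.16655743, -0.6017433 ,  0.23842228]), 'tool_rot': array([ 9.90914371e-01,  1.34490742e-01,  4.62418110e-05, -9.73256539e-04]), 'force': array([0.65911466, 0.38395611, 0.42189564]), 'ft_torque': array([ 0.0123622 ,  0.02827983, -0.01769916]), 'gripper_force': 0.0, 'finger_gap': 1.002478091982188}
[[ 0.964  0.267 -0.   ]
 [ 0.267 -0.964  0.002]
 [ 0.    -0.002 -1.   ]]
```

View pics/top0.png

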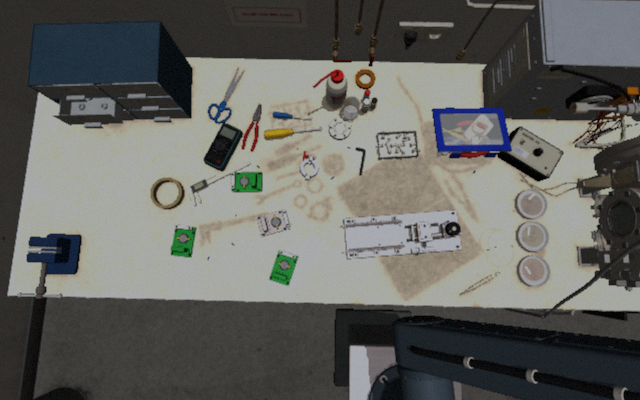

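View pics/scene0.png

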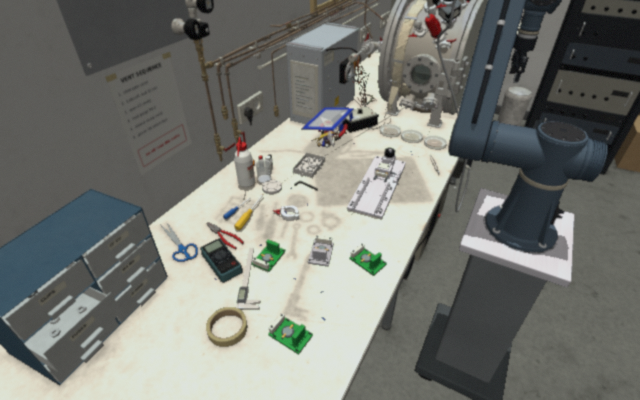

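The top view shows the bench at (403,235) with the knob at (451,229). The only grey carrier is at (273,223). The green look-alikes at (248,181), (183,241) and (283,267) are to be left alone. I'll confirm with an enlarged crop.

```bash
sed -i "s/d\['r'\]/R.from_quat(d['r']).as_matrix()/g" h.py
python3 - <<'E'
from h import *
im=cv2.imread('pics/top0.png')
a=cv2.resize(im[200:265,335:475],None,fx=5.7,fy=5.7,interpolation=cv2.INTER_CUBIC)[:, :798]
b=cv2.resize(im[205:243,250:300],None,fx=5.7,fy=5.7,interpolation=cv2.INTER_CUBIC)
o=np.zeros((a.shape[0]+b.shape[0],798,3),np.uint8); o[:a.shape[0],:a.shape[1]]=a; o[a.shape[0]:,:b.shape[1]]=b
cv2.imwrite('pics/c1.png',o); print(a.shape,b.shape)
print('knob',ray('top0',451,229,.074),'carrier',ray('top0',273,223,.01))
E
```

```text
(370, 798, 3) (217, 285, 3)
knob [ 0.48505736 -0.11675416  0.074     ] carrier [0.49591382 0.39599208 0.01      ]
```

View pics/c1.png

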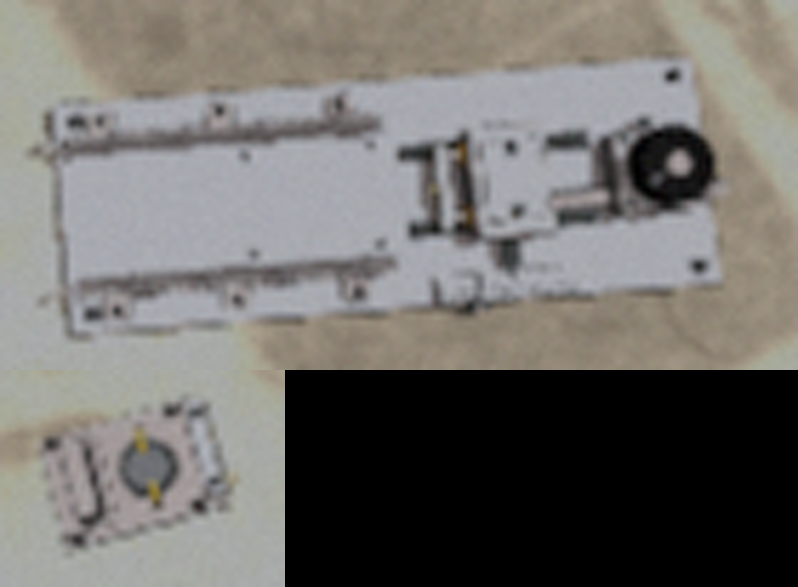

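The crop confirms the bench, with the knob at (671,165), the pointer at (508,255) and the index clip near (465,300). The grey carrier has its white connector on the right, towards the bench, and its tab at (92,480). Next I'll compute poses.

```bash
cat >> h.py <<'E'
def fit(local,world):
    A=np.asarray(local,float);B=np.asarray(world,float)[:,:2];a=A-A.mean(0);b=B-B.mean(0)
    th=np.arctan2((a[:,0]*b[:,1]-a[:,1]*b[:,0]).sum(),(a*b).sum());c,s=np.cos(th),np.sin(th);M=np.array([[c,-s],[s,c]])
    o=B.mean(0)-M@A.mean(0); print('th',np.degrees(th).round(2),'o',o.round(4),'res mm',((A@M.T+o-B)*1e3).round(1).tolist()); return o,th
E
python3 - <<'E'
from h import *
f=lambda u,v,ou,ov,z:ray('top0',ou+(u+.5)/5.7-.5,ov+(v+.5)/5.7-.5,z)
W=[f(u,v,335,200,.016) for u,v in [(50,108),(690,62),(720,283),(70,335)]]
o,th=fit([(.06,.17),(.06,-.17),(-.06,-.17),(-.06,.17)],W)
M=np.array([[np.cos(th),-np.sin(th)],[np.sin(th),np.cos(th)]])
print('knob bench',M@[0,-.135]+o,'knob img',f(671,165,335,200,.074))
print('ptr',M.T@(f(508,268,335,200,.026)[:2]-o), 'clip',M.T@(f(465,298,335,200,.026)[:2]-o))
W=[f(u,v-370,250,205,.008) for u,v in [(45,440),(212,402),(235,492),(72,547)]]
o,th=fit([(.03,.045),(.03,-.045),(-.03,-.045),(-.03,.045)],W)
print('tab',f(92,480-370,250,205,.042))
E
```

```text
th 5.78 o [0.4721 0.0108] res mm [[0.7, 0.8], [2.2, -0.8], [-1.9, -0.9], [-1.0, 0.9]]
knob bench [ 0.48575597 -0.1234716 ] knob img [ 0.48646848 -0.120488    0.074     ]
ptr [-0.04226587 -0.05803599] clip [-0.05580718 -0.03422754]
th 17.14 o [0.4988 0.3923] res mm [[0.7, 0.3], [4.8, 1.8], [-5.0, -1.8], [-0.5, -0.3]]
tab [0.48956621 0.41282451 0.042     ]
```

Emit:
send_rows --commands "85 .5 -.9 0 0;85 .5 -.9 0 0;85 .5 -.9 0 0;85 .5 -.9 0 0;85 .5 -.9 0 0;85 .5 -.9 0 0;85 .5 -.9 0 0;85 .5 -.9 0 0;85 .5 -.9 0 0;85 .5 -.9 0 0" --grip_force 40

```text
t: 0.93
tcp_pos: [0.2151, -0.4009, 0.239]
tool_rot: [0.991, 0.134, -0.0, -0.0]
force: [-0.2, -0.6, 0.1]
finger_gap: 0.994
gripper_force: 0.0
```

Emit:
send_rows --commands "85 .93 -.55 0 0;85 .93 -.55 0 0;85 .93 -.55 0 0;85 .93 -.55 0 0;85 .93 -.55 0 0;85 .93 -.55 0 0;85 .93 -.55 0 0;85 .93 -.55 0 0;85 .93 -.55 0 0;85 .93 -.55 0 0;85 .93 -.55 0 0;85 .93 -.55 0 0;85 .93 -.55 0 0;85 .93 -.55 0 0;85 .93 -.55 0 0;85 .93 -.55 0 0;85 .93 -.55 0 0;85 .93 -.55 0 0;85 0 0 0 0;85 0 0 0 0"

```text
t: 2.6
tcp_pos: [0.485, -0.1214, 0.239]
tool_rot: [0.991, 0.136, -0.0, -0.0]
force: [-0.1, 0.1, 0.4]
finger_gap: 0.994
gripper_force: 0.0
```

Emit:
send_rows --commands "85 0 0 0 -1;85 0 0 0 -1;85 0 0 0 -1;85 0 0 0 -1;85 0 0 0 -1;85 0 0 0 -1;85 0 0 0 -1;85 0 0 0 -1;85 0 0 0 -1;85 0 0 0 -1;85 0 0 0 -1;85 0 0 0 -1;85 0 0 0 -1;85 0 0 0 -1;85 0 0 0 -1;85 0 0 0 -1;85 0 0 0 -1;85 0 0 0 -1;85 0 0 0 -1;85 0 0 0 0"

```text
t: 4.27
tcp_pos: [0.4839, -0.1229, 0.2391]
tool_rot: [0.698, 0.716, -0.0, -0.0]
force: [-0.3, -0.7, 0.2]
finger_gap: 0.995
gripper_force: 0.0
```

```bash
python3 - <<'E'
from h import *
s=snap('wrist','w1'); print(s['eye'],R.from_quat(s['rotation']).as_matrix().round(2)); s=readout.sense(); print(s['q'],s['tcp_pos']); print(R.from_quat(s['tool_rot']).as_matrix().round(3)); print(proj('w1',[.486,-.122,.074]))
E
```

```text
[ 0.48224665 -0.03838749  0.37439543] [[ 1.    0.02  0.01]
 [ 0.03 -0.95 -0.32]
 [-0.    0.32 -0.95]]
[-4.72379720e-01  3.59944241e-01  1.74153909e+00 -3.86528608e-04
  1.04093394e+00 -4.95028194e-01] [ 0.48408057 -0.12280478  0.23916281]
[[-0.023  1.    -0.001]
 [ 1.     0.023  0.   ]
 [ 0.    -0.001 -1.   ]]
[316.71285884 188.0895365 ]
```

View pics/w1.png

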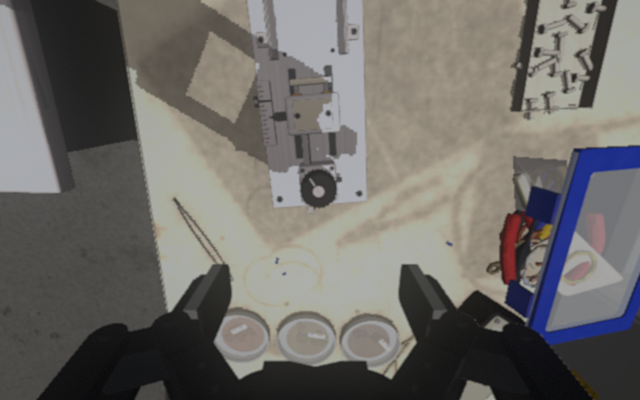

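The wrist view shows the knob at (319,188), the receiver at (313,113) and the scale at (265,100). Next is an enlarged crop for the pointer and bench refinement.

```bash
python3 - <<'E'
from h import *
im=cv2.imread('pics/w1.png')
cv2.imwrite('pics/c2.png',cv2.resize(im[65:215,245:375],None,fx=4,fy=4,interpolation=cv2.INTER_CUBIC))
E
```

```text
(no output)
```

View pics/c2.png

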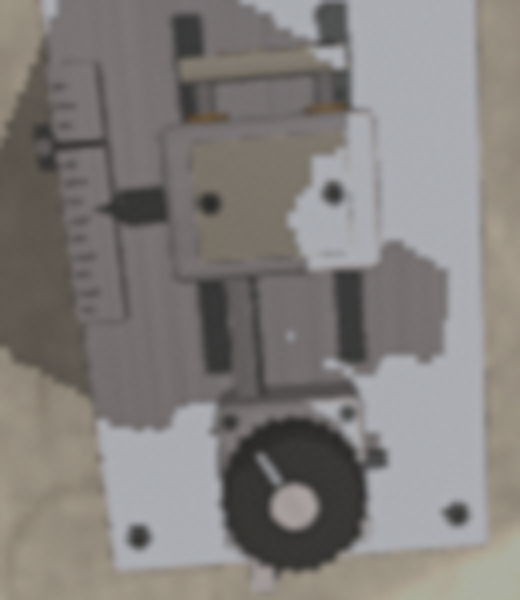

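The crop shows the pointer tip at (105,208), the long index line ending at (102,144) with its clip at (43,147), and the knob's outline centred at (295,493).

```bash
python3 - <<'E'
from h import *
g=lambda u,v,z:ray('w1',245+(u+.5)/4-.5,65+(v+.5)/4-.5,z)
c2=g(118,570,.016);c1=g(487,541,.016)
i=g(104,144,.026);p=g(108,208,.026)
print('knob',g(295,493,.064),'idx',i,'ptr',p)
e=c1-c2; th=np.arctan2(e[1],e[0]);print('th',np.degrees(th),'w',np.linalg.norm(e))
M=lambda t:np.array([[np.cos(t),-np.sin(t)],[np.sin(t),np.cos(t)]])
for t in (5.78,np.degrees(th)):
    m=M(np.radians(t)); d=m.T@(i-p)[:2]; print(t,'gap mm',d*1e3,'turn deg',np.degrees(d[1]/.008))
    print('knob from idx',m@[.045,-.094]+i[:2], 'from corners',(c1+c2)[:2]/2+m@[0,.035])
E
```

```text
knob [ 0.48791546 -0.12449717  0.064     ] idx [ 0.43294098 -0.03651439  0.026     ] ptr [ 0.43367545 -0.05345844  0.026     ]
th 6.208263297325441 w 0.11761733368479749
5.78 gap mm [ 0.97567963 16.93187169] turn deg 121.26559836280087
knob from idx [ 0.48717885 -0.12550458] from corners [ 0.48798976 -0.12352887]
6.208263297325441 gap mm [ 1.10221024 16.92410595] turn deg 121.2099803558222
knob from idx [ 0.48784249 -0.12509669] from corners [ 0.48772958 -0.12355619]
```

Emit:
send_rows --commands "85 -.04 .09 1 0;85 -.04 .09 1 0;85 0 0 1 0;85 0 0 1 0;85 0 0 1 0;85 0 0 1 0;85 0 0 1 0;85 0 0 1 0;85 0 0 .6 0;85 0 0 .4 0;85 0 0 0 0;60 0 0 0 0;45 0 0 0 0;45 0 0 0 0;30 0 0 0 0;30 0 0 0 0;30 0 0 0 0;30 0 0 0 0;30 0 0 0 0" --grip_force 40

```text
t: 5.9
tcp_pos: [0.4876, -0.1237, 0.0604]
tool_rot: [0.698, 0.716, -0.001, -0.0]
force: [-3.7, -1.7, 5.7]
finger_gap: 0.431
gripper_force: 39.5
```

```bash
python3 - <<'E'
from h import *
s=readout.sense(); print(s)
E
```

```text
{'t': 5.9, 'q': array([-4.70514388e-01,  6.65953720e-01,  1.87375913e+00, -1.38449144e-03,
        6.03029214e-01, -4.95074743e-01]), 'qd': array([-0.00173193,  0.0010248 ,  0.00120614,  0.00106665, -0.00088239,
        0.00072276]), 'tau': array([  1.28810283, -37.22198009,  -8.15040529,   0.42582395,
        -0.72273614,  -0.06620465]), 'tcp_pos': array([ 0.48756858, -0.12370586,  0.06039085]), 'tool_rot': array([ 6.97961766e-01,  7.16134686e-01, -5.45714183e-04, -4.31690400e-04]), 'force': array([-3.65971335, -1.68779511,  5.68795957]), 'ft_torque': array([-0.24004784,  0.58181786, -0.08315565]), 'gripper_force': 39.52331006526947, 'finger_gap': 0.43079476466677397}
```

Emit:
send_rows --commands "30 0 0 0 1;30 0 0 0 1;30 0 0 0 1;30 0 0 0 1;30 0 0 0 1;30 0 0 0 1;30 0 0 0 1;30 0 0 0 1;30 0 0 0 1;30 0 0 0 1;30 0 0 0 1;30 0 0 0 1;30 0 0 0 1;30 0 0 0 1;30 0 0 0 1;30 0 0 0 1;30 0 0 0 1;30 0 0 0 1;30 0 0 0 1;30 0 0 0 1"

```text
t: 7.57
tcp_pos: [0.4896, -0.1253, 0.0604]
tool_rot: [0.995, 0.099, 0.001, 0.002]
force: [-1.9, -5.3, 1.9]
finger_gap: 0.427
gripper_force: 39.7
```

Emit:
send_rows --commands "30 0 0 0 1;30 0 0 0 1;30 0 0 0 1;30 0 0 0 1;30 0 0 0 1;30 0 0 0 1;30 0 0 0 1;30 0 0 0 1;30 0 0 0 1;30 0 0 0 1;30 0 0 0 0;30 0 0 0 0"

```text
t: 8.57
tcp_pos: [0.4894, -0.1266, 0.0604]
tool_rot: [0.969, -0.246, 0.002, 0.002]
force: [-4.0, -10.6, 2.3]
finger_gap: 0.43
gripper_force: 39.8
```

```bash
python3 - <<'E'
from h import *
s=snap('wrist','w2');snap('top','top2'); s=readout.sense(); print(s['q'],s['ft_torque'])
M=R.from_quat(s['tool_rot']).as_matrix();print(np.degrees(np.arctan2(M[1,0],M[0,0])))
print(proj('w2',[.4329,-.0365,.026]),proj('w2',[.488,-.124,.074]),proj('w2',[.47,-.06,.05]))
im=cv2.imread('pics/w2.png')
u,v=proj('w2',[.4329,-.0365,.026]).astype(int)
x0,y0=max(u-60,0),max(v-50,0);print(x0,y0)
a=cv2.resize(im[y0:y0+100,x0:x0+130],None,fx=5,fy=5,interpolation=cv2.INTER_CUBIC)
cv2.imwrite('pics/c3.png',a)
E
```

```text
[-0.47271919  0.66653345  1.87107215 -0.00536049  0.59956485  1.59967159] [-1.74394955  0.65578146 -0.16631265]
-28.485688391614904
[244.30164396 358.60488788] [313.53815505 291.96370583] [234.98692266 333.94963669]
184 308
```

View pics/c3.png

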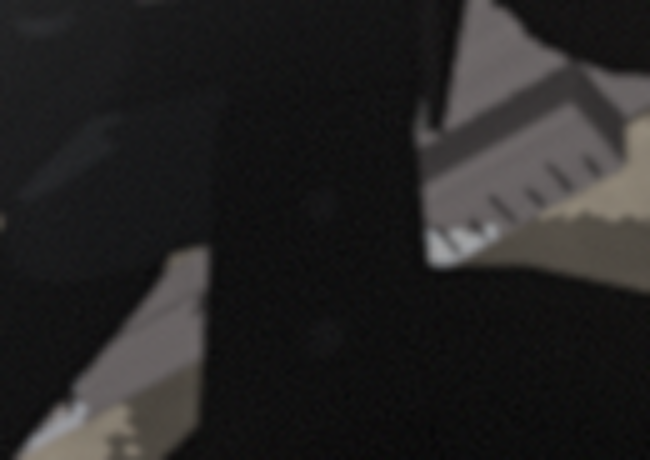

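The finger hides the pointer, so I'll let go, lift and look.

Emit:
send_rows --commands "85 0 0 0 0;85 0 0 0 0;85 0 0 0 0;85 0 0 0 0;85 0 0 -.5 0;85 0 0 -1 0;85 0 0 -1 0;85 0 0 -1 0;85 0 0 -1 0;85 0 0 -1 0;85 0 0 -1 0;85 0 0 -1 0;85 0 0 0 0"

```text
t: 9.75
tcp_pos: [0.4907, -0.1243, 0.2136]
tool_rot: [0.969, -0.246, 0.004, 0.001]
force: [0.4, 0.0, -0.5]
finger_gap: 0.995
gripper_force: 0.0
```

```bash
python3 - <<'E'
from h import *
snap('wrist','w3'); s=readout.sense(); print(s['tcp_pos'])
u,v=proj('w3',[.4329,-.0365,.026]).astype(int); print(u,v,proj('w3',[.488,-.124,.074]))
im=cv2.imread('pics/w3.png')
x0=min(max(u-50,0),540);y0=min(max(v-40,0),320);print(x0,y0)
cv2.imwrite('pics/c4.png',cv2.resize(im[y0:y0+80,x0:x0+100],None,fx=7,fy=7,interpolation=cv2.INTER_CUBIC))
E
```

```text
[ 0.48980414 -0.12389727  0.21181648]
274 257 [316.70741386 198.49198009]
224 217
```

View pics/c4.png

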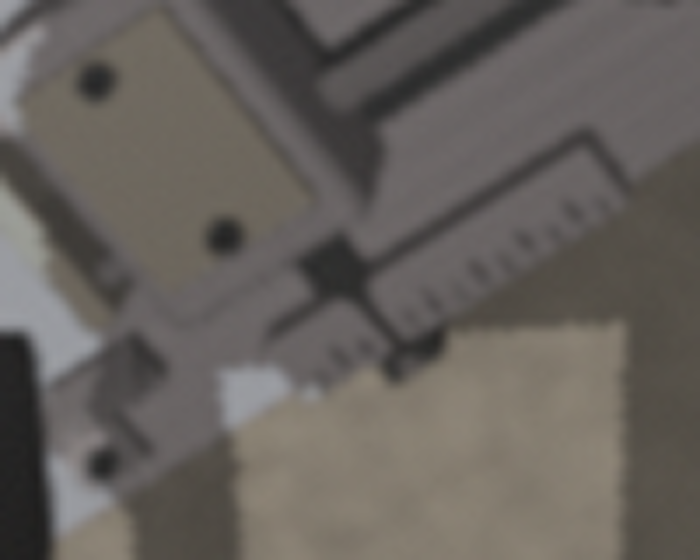

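The pointer at (335,265) sits on the long line running from (405,345) to (362,285). I'll check the remaining offset in a bench-aligned rectification.

```bash
python3 - <<'E'
from h import *
im=cv2.cvtColor(cv2.imread('pics/w3.png'),cv2.COLOR_BGR2GRAY).astype(np.float32)
t=np.radians(6);m=np.array([[np.cos(t),-np.sin(t)],[np.sin(t),np.cos(t)]])
o=np.array([.433,-.0365])-m@[-.045,-.041]
print('origin',o)
ys=np.arange(-49,-33,.5)
for x in np.arange(-58,-28,2):
    uv=np.array([proj('w3',[*(o+m@[x/1e3,y/1e3]),.026]) for y in ys],np.float32)
    a=cv2.remap(im,uv[None,:,0].copy(),uv[None,:,1].copy(),cv2.INTER_LINEAR)[0]
    w=np.clip(np.median(a)-15-a,0,None); 
    print(x,'c %.2f'%((w*ys).sum()/max(w.sum(),1e-6)),a.astype(int).tolist())
E
```

```text
origin [0.47346782 0.00897918]
-58 c -40.17 [82, 80, 81, 82, 85, 81, 78, 78, 77, 77, 76, 76, 74, 74, 69, 64, 60, 56, 56, 58, 63, 68, 72, 75, 78, 81, 83, 86, 90, 94, 98, 102]
-56 c -40.25 [87, 90, 93, 94, 95, 93, 90, 88, 88, 89, 90, 90, 89, 88, 83, 76, 68, 64, 65, 68, 74, 81, 88, 91, 90, 88, 86, 84, 83, 83, 86, 89]
-54 c -40.23 [88, 92, 94, 95, 94, 92, 90, 88, 88, 89, 91, 92, 92, 90, 85, 78, 70, 66, 66, 69, 75, 83, 88, 91, 92, 90, 88, 87, 86, 86, 89, 92]
-52 c -40.07 [95, 98, 99, 99, 99, 98, 98, 97, 97, 97, 98, 98, 97, 94, 89, 80, 71, 65, 65, 67, 73, 82, 89, 95, 97, 98, 99, 98, 98, 98, 99, 100]
-50 c -40.08 [99, 99, 100, 101, 101, 101, 101, 101, 101, 101, 101, 100, 97, 93, 87, 79, 70, 64, 64, 67, 73, 80, 89, 94, 97, 99, 100, 100, 100, 100, 100, 100]
-48 c -40.14 [100, 100, 101, 101, 101, 101, 101, 102, 101, 101, 100, 98, 94, 89, 82, 73, 65, 60, 60, 63, 69, 78, 86, 93, 96, 99, 100, 101, 101, 101, 101, 101]
-46 c -40.21 [97, 97, 97, 97, 97, 98, 97, 96, 95, 93, 91, 87, 80, 73, 66, 60, 54, 51, 52, 53, 58, 65, 73, 81, 87, 91, 94, 94, 96, 97, 96, 95]
-44 c -40.42 [73, 71, 71, 72, 71, 70, 68
[... 406 characters left out ...]
, 104, 103, 101, 96, 89, 80, 71, 61, 53, 48, 46, 46, 46, 46, 46, 46, 46, 47, 47, 47, 46, 45, 46, 47, 51, 59, 67, 76, 85, 92]
-36 c 0.00 [100, 101, 101, 99, 96, 92, 86, 77, 69, 63, 56, 53, 53, 52, 52, 50, 50, 50, 51, 50, 50, 51, 52, 52, 51, 52, 55, 62, 70, 76, 83, 89]
-34 c 0.00 [94, 96, 97, 96, 95, 93, 91, 87, 84, 83, 82, 81, 81, 81, 81, 80, 80, 79, 79, 78, 78, 79, 79, 79, 79, 79, 80, 81, 84, 86, 86, 88]
-32 c 0.00 [97, 99, 101, 102, 102, 101, 100, 100, 99, 98, 98, 99, 99, 99, 98, 98, 98, 98, 98, 98, 98, 98, 98, 97, 97, 96, 96, 96, 97, 98, 98, 98]
-30 c 0.00 [97, 99, 101, 101, 101, 101, 101, 100, 100, 99, 98, 98, 98, 98, 98, 98, 99, 99, 99, 99, 99, 99, 98, 98, 98, 98, 98, 98, 99, 99, 99, 99]
```

The pointer is within about 0.4 mm of the line, and the knob is released. Next I go above the carrier.

Emit:
send_rows --commands "85 0 0 0 -1;85 0 0 0 -1;85 0 0 0 -1;85 0 0 0 -1;85 0 0 0 -1;85 0 0 0 -1;85 0 0 0 -1;85 0 0 0 -1;85 0 0 0 -1;85 0 0 0 -1;85 0 0 0 -1;85 0 0 0 -.4;45 0 0 0 0"

```text
t: 10.88
tcp_pos: [0.4877, -0.1231, 0.2083]
tool_rot: [0.989, 0.149, -0.001, -0.001]
force: [0.0, -0.4, -0.0]
finger_gap: 0.876
gripper_force: 0.0
```

Emit:
send_rows --commands "45 .29 -.95 0 0;45 .29 -.95 0 0;45 .29 -.95 0 0;45 .29 -.95 0 0;45 .29 -.95 0 0;45 .29 -.95 0 0;45 .29 -.95 0 0;45 .29 -.95 0 0;45 .29 -.95 0 0;45 .29 -.95 0 0;45 .29 -.95 0 0;45 .29 -.95 0 0;45 .29 -.95 0 0;45 .29 -.95 0 0"

```text
t: 12.05
tcp_pos: [0.4873, 0.1555, 0.2086]
tool_rot: [0.989, 0.148, -0.001, -0.0]
force: [0.7, -0.3, -0.2]
finger_gap: 0.531
gripper_force: 0.0
```

Emit:
send_rows --commands "45 .29 -.95 0 0;45 .29 -.95 0 0;45 .29 -.95 0 0;45 .29 -.95 0 0;45 .29 -.95 0 0;45 .29 -.95 0 0;45 .29 -.95 0 0;45 .29 -.95 0 0;45 .29 -.95 0 0;45 .29 -.95 0 0;45 .29 -.95 0 0;45 .29 -.95 0 0;45 .29 -.95 0 0;45 0 0 0 0;45 0 0 0 0"

```text
t: 13.3
tcp_pos: [0.4869, 0.4131, 0.2083]
tool_rot: [0.989, 0.149, -0.001, 0.001]
force: [-1.0, -0.2, -0.6]
finger_gap: 0.523
gripper_force: 0.0
```

```bash
python3 - <<'E'
from h import *
snap('wrist','w5'); s=readout.sense(); print(s['tcp_pos'],s['q'])
M=R.from_quat(s['tool_rot']).as_matrix();print(np.degrees(np.arctan2(M[1,0],M[0,0])))
im=cv2.imread('pics/w5.png'); u,v=proj('w5',[.497,.395,.02]).astype(int)
x0=max(u-90,0);y0=max(v-70,0);print(u,v,x0,y0)
cv2.imwrite('pics/c5.png',cv2.resize(im[y0:y0+145,x0:x0+180],None,fx=4,fy=4,interpolation=cv2.INTER_CUBIC))
E
```

```text
[0.48696061 0.41223259 0.20832117] [ 5.27856763e-01  5.80086184e-01  1.42718169e+00 -5.75543254e-04
  1.13677996e+00  1.80076279e+00]
17.081691441226447
333 178 243 108
```

View pics/c5.png

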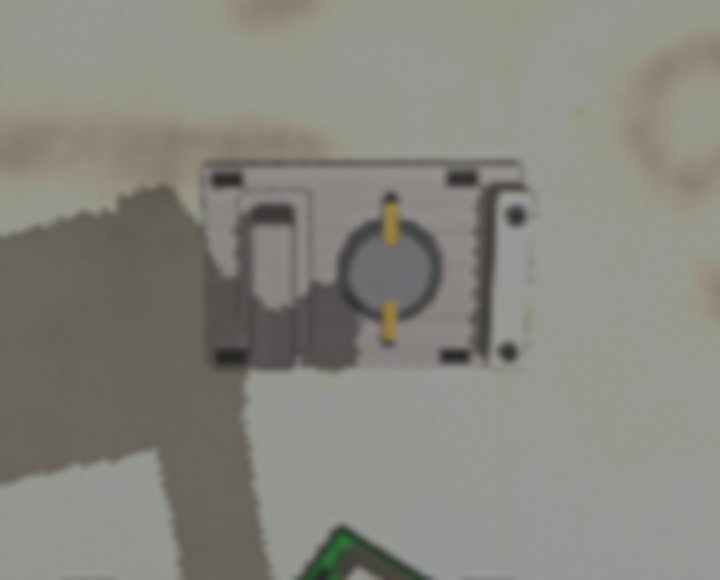

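The crop shows the grey carrier: plate corners at (205,163), (522,163) and (210,370), tab top centred near (273,295), and the white connector on the right at (512,275).

```bash
python3 - <<'E'
from h import *
g=lambda u,v,z:ray('w5',243+(u+.5)/4-.5,108+(v+.5)/4-.5,z)
o,th=fit([(.03,.045),(.03,-.045),(-.03,-.045),(-.03,.045)],[g(*p,.008) for p in [(205,163),(522,163),(521,370),(210,370)]])
t=g(273,295,.042);print('tab',t, 'from fit',o+.025*np.array([-np.sin(th),np.cos(th)]))
print('tablen',np.linalg.norm(g(273,222,.042)-g(273,368,.042)))
s=readout.sense();M=R.from_quat(s['tool_rot']).as_matrix()
w=np.append(o+.025*np.array([-np.sin(th),np.cos(th)]),.022); print((M.T@(w-s['tcp_pos'])).round(4))
E
```

```text
th 17.65 o [0.4987 0.3944] res mm [[-0.8, -0.3], [0.4, -1.2], [0.3, 1.9], [0.1, -0.4]]
tab [0.49215985 0.41956916 0.042     ] from fit [0.49111648 0.4181893 ]
tablen 0.03918837533972955
[ 0.0061 -0.0047  0.1863]
```

Emit:
send_rows --commands "45 .15 -.13 1 .1;45 .15 -.13 1 0;45 0 0 1 0;45 0 0 1 0;45 0 0 1 0;45 0 0 1 0;45 0 0 1 0;45 0 0 1 0;45 0 0 .8 0;45 0 0 .5 0;45 0 0 0 0;45 0 0 0 0;20 0 0 0 0;5 0 0 0 0;5 0 0 0 0;5 0 0 0 0;5 0 0 0 0;5 0 0 0 0;5 0 0 0 0" --grip_force 60

```text
t: 14.93
tcp_pos: [0.493, 0.42, 0.0249]
tool_rot: [0.989, 0.145, 0.001, -0.0]
force: [-0.5, -1.4, 5.5]
finger_gap: 0.129
gripper_force: 60.9
```

Emit:
send_rows --commands "5 0 0 -.4 0;5 0 0 -.8 0;5 0 0 -1 0;5 0 0 -1 0;5 0 0 -1 0;5 0 0 -1 0;5 0 0 -1 0;5 0 0 -1 0;5 0 0 0 .9;5 0 0 0 .9;5 0 0 0 .9;5 0 0 0 0"

```text
t: 15.93
tcp_pos: [0.491, 0.4191, 0.1669]
tool_rot: [0.999, 0.051, -0.001, 0.0]
force: [-0.1, 0.1, -3.8]
finger_gap: 0.128
gripper_force: 59.6
```

Emit:
send_rows --commands "5 -.24 .79 0 0;5 -.24 .79 0 0;5 -.24 .79 0 0;5 -.24 .79 0 0;5 -.24 .79 0 0;5 -.24 .79 0 0;5 -.24 .79 0 0;5 -.24 .79 0 0;5 -.24 .79 0 0;5 -.24 .79 0 0;5 -.24 .79 0 0;5 -.24 .79 0 0;5 -.24 .79 0 0;5 0 0 0 0;5 0 0 0 0"

```text
t: 17.18
tcp_pos: [0.4505, 0.2083, 0.1672]
tool_rot: [0.999, 0.051, -0.0, -0.0]
force: [-0.3, 0.4, -3.2]
finger_gap: 0.126
gripper_force: 59.6
```

```bash
python3 - <<'E'
from h import *
snap('wrist','w6'); s=readout.sense(); print(s['tcp_pos'],s['q'],s['force'])
M=R.from_quat(s['tool_rot']).as_matrix();print(M.round(3),np.degrees(np.arctan2(M[1,0],M[0,0])))
im=cv2.imread('pics/w6.png')
cv2.imwrite('pics/c6.png',cv2.resize(im[60:330,240:640],None,fx=2,fy=2,interpolation=cv2.INTER_CUBIC))
E
```

```text
[0.45100379 0.20886256 0.16733214] [2.08190512e-01 4.66014099e-01 1.82207551e+00 6.18748964e-04
 8.53321703e-01 1.67635884e+00] [ 0.34180109  0.1903752  -3.99857007]
[[ 0.995  0.102  0.   ]
 [ 0.102 -0.995  0.   ]
 [ 0.    -0.    -1.   ]] 5.856842718502958
```

View pics/c6.png

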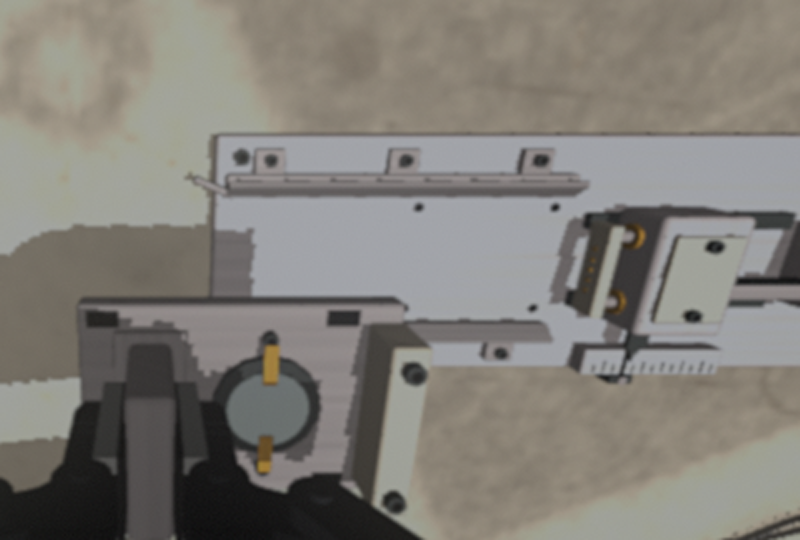

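The view shows the carrier in the gripper with its far plate edge along v=299 from u=80 to 403. The bench far corner is at (213,135), the far rail's inner foot at v≈194, and the contact bar near (592,270).

```bash
python3 - <<'E'
from h import *
g=lambda u,v,z:ray('w6',240+(u+.5)/2-.5,60+(v+.5)/2-.5,z)
s=readout.sense();T=R.from_quat(s['tool_rot']).as_matrix();p=np.array([.4510,.2089,.1673])
A=g(213,135,.016);B=g(790,135,.016);d=A-B;print('bench yaw',np.degrees(np.arctan2(-d[0],d[1])))
t=np.radians(np.degrees(np.arctan2(-d[0],d[1])));m=np.array([[np.cos(t),-np.sin(t)],[np.sin(t),np.cos(t)]])
o=A[:2]-m@[.06,.17];print('o',o)
b=lambda q:(m.T@(q[:2]-o)*1e3).round(1)
for n,q in dict(farrailfoot1=(235,195,.016),f2=(570,195,.016),railtop=(235,175,.029),nearlip=(480,322,.029),idx=(628,347,.026),ptr=(630,335,.026),barTopL=(607,228,.041),barBot=(585,313,.041),recFL=(668,218,.052)).items(): print(n,b(g(*q)))
zu=p[2]-.0249+.008
C=g(80,300,zu);D=g(403,300,zu);e=C-D;print('carrier len',np.linalg.norm(e),'yaw',np.degrees(np.arctan2(-e[0],e[1])))
for q in(C,D): print('carrier corner in tool frame',(T.T@(q-p)*1e3).round(1))
print('front top z',(T.T@(g(430,350,zu+.018)-p)*1e3).round(1))
E
```

```text
bench yaw 5.805287796915408
o [0.47335533 0.01100479]
farrailfoot1 [ 31.9 158.4]
f2 [31.9 -3.2]
railtop [ 43.3 160.7]
nearlip [-28.8  36.1]
idx [-43.7 -43.4]
ptr [-37.1 -42.7]
barTopL [21.4 -5.5]
barBot [-19.4  -5.4]
recFL [ 28.3 -21.9]
carrier len 0.08775740162323294 yaw 5.798955736364396
carrier corner in tool frame [ 28.7 -19.4  16.9]
carrier corner in tool frame [28.6 68.4 16.9]
front top z [22.  68.7 -1.1]
```

Emit:
send_rows --commands "5 .02 .65 0 0;5 .02 .65 0 0;5 .02 .65 0 0;5 .02 .65 0 0;5 .02 .65 0 0;5 .02 .65 0 0;5 .02 .65 0 0;5 .02 .65 0 0;5 0 0 0 0;5 0 0 .8 0;5 0 0 .8 0;5 0 0 .8 0;5 0 0 .8 0;5 0 0 .8 0;5 0 0 .6 0;5 0 0 .4 0;5 0 0 0 0;5 0 0 0 0"

```text
t: 18.73
tcp_pos: [0.4649, 0.1062, 0.0671]
tool_rot: [0.999, 0.052, -0.0, -0.0]
force: [0.0, -0.9, -2.3]
finger_gap: 0.13
gripper_force: 59.6
```

```bash
python3 - <<'E'
from h import *
s=readout.sense(); p=s['tcp_pos'];print(p,s['force'])
t=np.radians(5.8);m=np.array([[np.cos(t),-np.sin(t)],[np.sin(t),np.cos(t)]])
print('tcp bench mm',m.T@(p[:2]-[.4734,.0105])*1e3)
M=R.from_quat(s['tool_rot']).as_matrix();print(np.degrees(np.arctan2(M[1,0],M[0,0])))
E
```

```text
[0.46487028 0.10620821 0.06711779] [ 0.02144474 -0.91326555 -2.32300106]
tcp bench mm [ 1.18586179 96.08023182]
5.906693051511096
```

Emit:
send_rows --commands "5 0 0 .2 0;5 0 0 .2 0;5 0 0 .2 0;5 0 0 .2 0;5 0 0 .2 0;5 0 0 0 0;5 0 0 0 0"

```text
t: 19.32
tcp_pos: [0.4645, 0.1056, 0.047]
tool_rot: [0.999, 0.051, -0.0, -0.0]
force: [-0.5, -1.0, -2.7]
finger_gap: 0.127
gripper_force: 59.6
```

Emit:
send_rows --commands "5 0 0 .08 0;5 0 0 .08 0;5 0 0 .08 0;5 0 0 0 0;5 0 0 0 0"

```text
t: 19.73
tcp_pos: [0.4647, 0.1056, 0.0424]
tool_rot: [0.999, 0.051, -0.0, -0.0]
force: [0.1, 0.3, -3.3]
finger_gap: 0.128
gripper_force: 59.6
```

Emit:
send_rows --commands "5 0 0 .05 0;5 0 0 .05 0;5 0 0 0 0;5 0 0 0 0"

```text
t: 20.07
tcp_pos: [0.4648, 0.1056, 0.0408]
tool_rot: [0.999, 0.051, 0.0, 0.0]
force: [-1.3, -0.5, 0.9]
finger_gap: 0.128
gripper_force: 60.2
```

Emit:
send_rows --commands "5 0 0 .03 0;5 0 0 0 0;5 0 0 0 0"

```text
t: 20.32
tcp_pos: [0.4648, 0.1056, 0.0408]
tool_rot: [0.999, 0.051, 0.0, 0.0]
force: [-0.9, 0.3, 7.4]
finger_gap: 0.124
gripper_force: 61.4
```

Emit:
send_rows --commands "5 0 0 -.02 0;5 0 .1 0 0;5 0 .2 0 0;5 0 .2 0 0;5 0 .2 0 0;5 0 .2 0 0;5 0 .2 0 0;5 0 .1 0 0;5 0 0 0 0;5 0 0 0 0"

```text
t: 21.15
tcp_pos: [0.4677, 0.0817, 0.0408]
tool_rot: [0.999, 0.051, 0.001, -0.0]
force: [-0.2, 1.6, 5.6]
finger_gap: 0.127
gripper_force: 61.0
```

```bash
cat > st.py <<'E'
from h import *
s=readout.sense(); p=s['tcp_pos']
t=np.radians(5.8);m=np.array([[np.cos(t),-np.sin(t)],[np.sin(t),np.cos(t)]])
M=R.from_quat(s['tool_rot']).as_matrix()
print('t',s['t'],'bench mm',m.T@(p[:2]-[.4734,.0105])*1e3,'z',p[2],'F bench',m.T@s['force'][:2],s['force'][2],'tq',s['ft_torque'],'yaw',np.degrees(np.arctan2(M[1,0],M[0,0])),M[2].round(4))
E
python3 st.py
```

```text
t 21.15 bench mm [ 1.56541444 71.36059862] z 0.04078107074806439 F bench [-0.05430064  1.64763623] 5.554885913225537 tq [ 0.26263601  0.06827414 -0.01799489] yaw 5.827191208826059 [ 0.0014 -0.     -1.    ]
```

Emit:
send_rows --commands "5 0 0 -.02 0;5 0 .1 0 0;5 0 .1 0 0;5 0 0 0 0;5 0 0 0 0"

```text
t: 21.57
tcp_pos: [0.4678, 0.0775, 0.0408]
tool_rot: [0.999, 0.051, 0.0, 0.0]
force: [0.2, 1.2, 4.0]
finger_gap: 0.127
gripper_force: 60.7
```

Emit:
send_rows --commands "5 0 .05 0 0;5 0 .05 0 0;5 0 0 0 0;5 0 0 0 0"

```text
t: 21.9
tcp_pos: [0.4679, 0.0757, 0.0408]
tool_rot: [0.999, 0.051, 0.0, 0.0]
force: [-0.5, 1.9, 5.1]
finger_gap: 0.131
gripper_force: 60.8
```

Emit:
send_rows --commands "5 0 .05 0 0;5 0 .05 0 0;5 0 0 0 0;5 0 0 0 0"

```text
t: 22.23
tcp_pos: [0.468, 0.0737, 0.0408]
tool_rot: [0.999, 0.051, 0.0, -0.0]
force: [0.2, 3.3, 4.9]
finger_gap: 0.125
gripper_force: 60.9
```

```bash
python3 st.py
```

```text
t 22.2333 bench mm [ 0.98844022 63.46468013] z 0.04079407094371807 F bench [0.57349228 3.23756559] 4.858411815863882 tq [ 0.57310728 -0.10374281  0.03429604] yaw 5.857615743763324 [ 0. -0. -1.]
```

Emit:
send_rows --commands "5 0 .05 0 0;5 0 .05 0 0;5 0 .05 0 0;5 0 0 0 0;5 0 0 0 0"

```text
t: 22.65
tcp_pos: [0.4682, 0.0711, 0.0408]
tool_rot: [0.999, 0.051, 0.0, -0.0]
force: [-0.6, 4.8, 5.4]
finger_gap: 0.13
gripper_force: 60.9
```

Emit:
send_rows --commands "5 0 .05 0 0;5 0 .05 0 0;5 0 0 0 0;5 0 0 0 0"

```text
t: 22.98
tcp_pos: [0.4684, 0.0694, 0.0408]
tool_rot: [0.999, 0.051, 0.0, -0.0]
force: [0.1, 7.1, 4.5]
finger_gap: 0.128
gripper_force: 60.9
```

```bash
python3 st.py
```

```text
t 22.9833 bench mm [ 0.99064092 59.13538731] z 0.04078354256522855 F bench [0.80731714 7.0571084 ] 4.460957730608955 tq [ 1.10439699 -0.13130771 -0.03551305] yaw 5.821415038434326 [ 1.e-04 -9.e-04 -1.e+00]
```

Emit:
send_rows --commands "5 0 0 -.015 0;5 0 .04 0 0;5 0 .04 0 0;5 0 0 0 0;5 0 0 0 0;5 0 0 0 0"

```text
t: 23.48
tcp_pos: [0.4685, 0.0682, 0.0408]
tool_rot: [0.999, 0.051, -0.0, -0.001]
force: [0.2, 9.3, 2.7]
finger_gap: 0.129
gripper_force: 60.5
```

```bash
python3 - <<'E'
exec(open('st.py').read())
snap('wrist','w7');snap('scene','s7')
print(proj('w7',[*(m@[0,-.02]+[.4734,.0105]),.04]))
im=cv2.imread('pics/w7.png'); u,v=proj('w7',[*(m@[0,-.01]+[.4734,.0105]),.04]).astype(int)
x0=int(np.clip(u-110,0,440));y0=int(np.clip(v-110,0,250));print(x0,y0)
cv2.imwrite('pics/c7.png',cv2.resize(im[y0:y0+150,x0:x0+200],None,fx=4,fy=4,interpolation=cv2.INTER_CUBIC))
E
```

```text
t 23.4833 bench mm [ 0.99822273 57.884111  ] z 0.04081482082020648 F bench [1.14645315 9.25058788] 2.693059118587234 tq [ 1.43022366 -0.18096079  0.04277651] yaw 5.797328250611624 [ 0.     -0.0013 -1.    ]
[464.83060905 274.25778022]
335 164
```

View pics/c7.png

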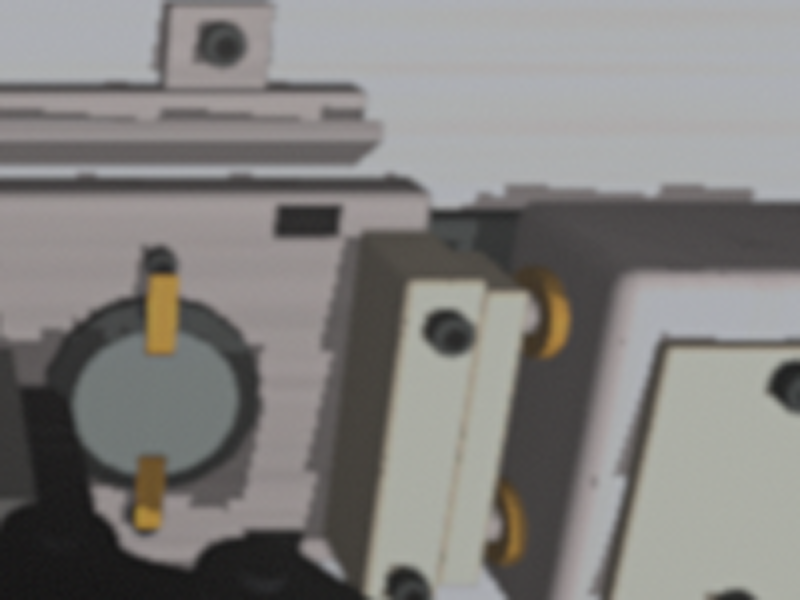

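The connector is flush against the bar and the plate lies parallel in the channel. I'll measure the bar depth from the joint line, which runs from (488,285) to (440,580).

```bash
python3 - <<'E'
exec(open('st.py').read())
g=lambda u,v,z:(m.T@(ray('w7',335+(u+.5)/4-.5,164+(v+.5)/4-.5,z)[:2]-[.4734,.0105])*1e3).round(1)
for q in [(488,285,.041),(440,580,.041),(488,285,.042),(527,290,.041),(620,270,.052),(560,590,.052),(430,195,.024),(405,280,.042)]: print(q,g(*q))
E
```

```text
t 23.5833 bench mm [ 1.02806746 57.87587184] z 0.04082011900262975 F bench [2.0716467  9.89210623] 2.760714184251531 tq [ 1.45361274 -0.21040387 -0.01112194] yaw 5.796230014708604 [ 1.0e-04 -1.3e-03 -1.0e+00]
(488, 285, 0.041) [ 23.1 -11.7]
(440, 580, 0.041) [-20.9 -11.9]
(488, 285, 0.042) [ 23.5 -11.2]
(527, 290, 0.041) [ 22.4 -16.6]
(620, 270, 0.052) [ 30.  -20.6]
(560, 590, 0.052) [-13.8 -21.4]
(430, 195, 0.024) [ 28.7 -10.6]
(405, 280, 0.042) [24.2 -0.8]
```

The bar is about 6.5 mm in, roughly half, at about 9 N measured including friction. A short steadiness check, then I hand in.

Emit:
send_rows --commands "5 0 0 0 0;5 0 0 0 0;5 0 0 0 0;5 0 0 0 0;5 0 0 0 0;5 0 0 0 0"

```text
t: 24.08
tcp_pos: [0.4686, 0.0682, 0.0408]
tool_rot: [0.999, 0.051, -0.0, -0.001]
force: [0.7, 9.7, 2.6]
finger_gap: 0.128
gripper_force: 60.5
```

```bash
python3 st.py; python3 -c "
from station import sign_off
print(sign_off())"
```

```text
t 24.0833 bench mm [ 1.02602815 57.89245004] z 0.040819408658303656 F bench [1.70098334 9.55344364] 2.570860565515587 tq [ 1.46280063 -0.20892635 -0.00662661] yaw 5.796403951564499 [ 1.0e-04 -1.3e-03 -1.0e+00]
the job is handed in; nothing more can be done
None
```

The job is handed in at 24 s: the pointer is within about 0.4 mm of the index line with the knob released, and the carrier lies flat in the channel, held against the contact bar, which is about 6.5 mm in at about 9.5 N measured at the wrist (including some sliding friction).

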